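Show a glaze test tile to the inspection camera

ROBOT

A 6-joint arm with a two-finger parallel gripper is mounted at the origin on the work surface. World frame = base frame: x ahead of the robot, y to its left, z up, the work surface at z = 0. Lengths are in mm, angles in rad, forces in N, time in s.
With the tool pointing down it reaches from about 350 to 725 mm from the base axis. Payload 6 kg.
Tool frame: the origin (TCP) lies at the very end of the fingers, on their centre line; the grasp point (between the pads) lies bot.grasp_offset behind it (bot.grasp_offset is the distance from the TCP to the grasp point, in mm); z points along the fingers, y is the line along which they close (so a half turn about z gives the same grasp; the last joint's range is limited). The gripper opens to 85 mm and grips with 20 to 120 N. Pads are 22 mm wide; open, the fingers measure 114 mm over their backs; the gripper's body (76 mm by 85 mm) begins 54 mm behind the grasp point. The pads swing forward as they close: fully open they stand 13 mm farther back than shut.
Start: joints at [-0.919, 0.04, 0.085, 0, -1.615, -0.334], TCP at [187.495, -569.929, 231.261] pointing down, gripper open.
Joint ranges: [-2.56, 2.56], [-1.29, 2.01], [-1.08, 1.49], [-3.29, 1.98], [-2.81, -0.18], [-2.99, 2.99]. Speed limits (rad/s): [2.57, 2.57, 3.01, 3.14, 3.14, 3.14].

INTERFACE

Orientations are given as [roll, pitch, yaw] about the fixed x, y, z axes, in that order (R = Rz(yaw) Ry(pitch) Rx(roll)).
In Python, from station import bot gives the robot as it stands. Calls block until the motion is done:
- bot.move_to(position, orientation): joint-space move of the TCP to a pose.
- bot.move_straight(position, rot=None, max_speed=150, contact_N=None): straight line of the TCP; rot=None keeps the orientation; max_speed is the mean speed in mm/s. With contact_N (N) it stops when the force on the tool has changed by that much, and returns True; else False.
- bot.set_joints(angles): joint-space move.
- bot.move_gripper(opening, grip_force=None): finger opening in mm; grip_force is the grip in N (None keeps the last); returns when the fingers have stopped.
- bot.dwell(seconds).
- bot.inverse_kinematics(position, orientation): joint angles nearest the present ones, or None.
- bot.observe(): the state.
- bot.get_image(name): name is "side" or "top" or "wrist"; returns (picture, depth): 420x560x3 uint8, red, green, blue; 420x560 float32, mm along the optical axis (not along the pixel's ray), 0 where there is no reading.
- bot.camera_model(name): a dict with "camera_matrix" (3x3 intrinsics, pixels), "extrinsics" (4x4, takes a point from camera to world coordinates). Camera axes: x right, y up, looking along -z (the intrinsics and any distortion apply to the point x, -y, -z); pixel columns grow to the right and rows downward; lengths in mm; the calibration is good to about 2 mm. A picture is of the moment at which its call begins: read the wrist's pose just before it. camera_model takes no time and is no camera call; for the wrist camera it gives the pose at the moment of the call.
A pose or a line that the arm cannot do raises bot.MotionError and nothing moves.
- bot.sign_off(): hands the job in; it is judged then, once.
Trained networks look in the newest picture that a camera, given by its name, has taken for a name from the list of things; names that differ only in an ending like _2 or _b are one class to them, and where a whole thing is asked for, a point or a joint stands for the part that bears it (a point fixed in the world has none). Each returns a list of dicts, best first, with "score" (0 to 1); they miss things now and then, are a little off and sometimes report something else, mostly with a low value. They report only what shows in the picture. A call takes as long as a camera call. They do not tell look-alikes from the thing itself.
- bot.regions_of(camera, target): "region" (420x560 bool, what is visible of it).
- bot.pinpoint(camera, target): "point" ([x, y, z] in mm, in world coordinates, good to about 4 mm: a listed point, or the origin of a listed thing).
The state is a dict: "t": time; "q": joint angles; "joint_velocities": joint speeds; "tau": joint torques, N m; "position": TCP position; "tcp_rot": TCP orientation; "contact_force": force on the tool from outside, world axes, zero at the start; "wrist_torque": the same for the moment, N m; "gripper_width": finger opening in mm; "grip_force": force on a finger pad.
Only numpy, scipy, OpenCV 4.12 (cv2) and the standard library are available. Lean on these libraries where they do the work, as an engineer would, in place of code of your own. Each camera call takes 0.05 s, during which the arm holds its last target. There are 200 camera calls.

TASK

Slide the clear cover of the purple tray fully open, take out the blue-glazed test tile and hold it up in the air in front of the little camera: upright, at the height of the lens and centred on it, the blue glazed side squarely facing the lens, about 12 cm away from it. Finish while holding the tile still in the gripper like that; do not put it down or let go, and leave the cover open. Do not touch the camera, leave the other two tiles standing where they are and do not disturb the pottery things on the table.

Things in the scene. Friction and masses are not known exactly. Their poses are not given: they have to be found in the camera images.
- tray: Fixed purple tray, 190 (x) x 315 (y) x 80 mm high, walls and floor 5 mm, origin at the centre of its underside. A wall at y = 0 splits it into two bays, each 180 x 152 mm inside: three tiles stand in the +y bay, a loose wooden stick lies in the -y bay. Rails along the two long rims rise to 92 mm; lips there stand out 12 mm.
- cover (a joint): Slide of the clear flat cover (182 x 154 x 4 mm, its top 85 mm above the table, white edges) in metres: 0 = the cover closes the tile bay; it opens along the tray's -y, over the other bay, up to 0.15 = fully open. It starts at 0 to 0.03, slides with about 1.5 N of friction and stays where it is left.
- cover_grip (a point): Grip point in the orange bar handle that stands on the clear cover and moves with it; axes as the tray's. The bar is 70 mm along x, 14 mm thick along y and 30 mm tall; this point is 17 mm above the cover's top, 13 mm below the bar's top. Pinch it from above across its 14 mm (along the tray's y).
- blue_tile_mid (a point): Centre of the plate of the loose blue-glazed clay tile (60 to 100 g), 30 mm above its underside. Plate 8 (x) x 46 (y) x 60 mm (z), upright; foot 7 mm high, reaching 26 mm to -x and 12 mm to +x of this point. Its own -x side is glazed blue, the +x side bare brown. It stands on the tray's floor, top 16 mm under the cover; grip it by its narrow edges, across 46 mm.
- ochre_tile_mid (a point): The same point of an identical tile with yellow-ochre glaze, in the same bay. To be left alone.
- cream_tile_mid (a point): The same point of an identical tile with cream-white glaze, in the same bay. To be left alone. The three tiles stand one behind the other in a row along the tray's x, about 46 to 52 mm apart, in any order, glazed sides to the tray's +x, roughly square to the tray.
- camera_lens (a point): Centre of the front of the lens of the small black camera, which looks level along its own -x (z up). The head (50 mm deep, 80 wide, 42 high; the lens stands 13 mm out of its front) sits on a post 38 mm behind this point, on a round grey foot of 60 mm radius, 14 mm high. Its height above the table varies, and the head gives way if pushed.
- glaze_jar: Jar, 64 mm wide, 85 mm tall, origin at the centre of its underside. Bystander.
- glaze_bottle: Bottle, 56 mm wide, 130 mm tall, origin at the centre of its underside. Bystander.
- bisque_bowl: White bowl, 110 mm wide, 50 mm tall, origin at the centre of its underside. Bystander.
- water_mug: Green mug, 76 mm wide without its handle, 90 mm tall, origin at the centre of its underside. Bystander.
Things that resemble listed ones, but are neither listed nor needed, are in the scene too. Leave any green, orange or red look-alike of the part that bears camera_lens alone.

How it is judged (in metres and radians):
On the way, in this order (a step that is already met when the one before it is completed fails the run):
1. the cover is slid fully open (value of joint cover above 0.135 m), for 0.2 s.
2. the blue tile is lifted clear of the tray in the fingers (height (world z) of blue_tile_mid above 0.13 m and contact force between the fingers and blue_tile above 1 N), for 0.2 s.
At the end, for the whole second after the job is handed in: The fingers hold the blue tile still, clear of the tray: blue face 90-150 mm in front of the lens, plate centre within 22 mm of the lens axis sideways and in height, upright within 0.17 rad, square to the lens within 0.2 rad; cover open (over 0.12); other tiles upright, within 25 mm of their start (x of blue_tile_mid in the frame of camera_lens between -0.154 and -0.094 m and y of blue_tile_mid in the frame of camera_lens between -0.022 and 0.022 m and z of blue_tile_mid in the frame of camera_lens between -0.022 and 0.022 m and x of camera_lens in the frame of blue_tile_mid between -0.2 and 0 m and angle between the x axis of blue_tile_mid and the x axis of camera_lens, either way round below 0.2 rad and angle between blue_tile_mid's own z axis and vertical below 0.17 rad and contact force between the fingers and blue_tile above 1 N and contact force between blue_tile and tray below 0.05 N and linear speed of blue_tile below 0.02 m/s and value of joint cover above 0.12 m and angle between each of ochre_tile_mid, cream_tile_mid's own z axis and vertical below 0.2 rad and distance of each of ochre_tile_mid, cream_tile_mid from where it was at the start of the episode below 0.025 m); the arm keeps its last pose, push and grip.
It fails at once if the camera is bumped or pushed (contact force between any of the arm, the fingers, blue_tile and camera above 1 N or distance of camera_lens from where it was at the start of the episode above 0.01 m).
It fails at once if another tile is shifted or tipped (distance of any of ochre_tile_mid, cream_tile_mid from where it was at the start of the episode above 0.025 m or angle between any of ochre_tile_mid, cream_tile_mid's own z axis and vertical above 0.35 rad).
It fails at once if a bystander on the table is disturbed (distance of any of glaze_jar, glaze_bottle, bisque_bowl, water_mug from where it was at the start of the episode above 0.04 m).
It also fails if it takes over 56 s, if anything falls off the work surface, if the arm or the gripper's body presses on something with over 40 N, if the wrist force passes 120 N, or if a joint passes its speed limit or range.

## Working session

There is one attempt and no reset: what is moved stays moved. The work goes in short steps, each a Python script; the robot and the scene stay as the last script left them, time stands still between calls to the robot, and variables do not carry over. Pictures are saved under pics/ and viewed, at most 10 in all, crops included, and the job is handed in when it is done.

```bash
mkdir -p pics; ls
python3 - <<'E'
from station import bot
import cv2, numpy as np
print(bot.grasp_offset, bot.observe()['t'], bot.observe()['tcp_rot'])
for c in ["top","side"]:
    im,d=bot.get_image(c); cv2.imwrite(f"pics/{c}0.png",im[:,:,::-1])
    for n in ["tray","cover_grip","blue_tile_mid","ochre_tile_mid","cream_tile_mid","camera_lens","glaze_jar","glaze_bottle","bisque_bowl","water_mug"]:
        print(c,n,[(np.round(r['point']).tolist(),round(r['score'],2)) for r in bot.pinpoint(c,n)][:4])
E
```

```text
pics
18.700000000000003 0.0 [ 3.13986274e+00 -1.26184902e-04 -2.82376812e+00]
top tray [([547.0, -75.0, 2.0], 0.77)]
top cover_grip [([551.0, -71.0, 105.0], 0.9)]
top blue_tile_mid []
top ochre_tile_mid []
top cream_tile_mid []
top camera_lens [([704.0, 288.0, 188.0], 0.84), ([332.0, 75.0, 188.0], 0.71), ([490.0, 560.0, 186.0], 0.63)]
top glaze_jar [([790.0, 32.0, 4.0], 0.55)]
top glaze_bottle [([767.0, -137.0, -0.0], 0.76)]
top bisque_bowl [([778.0, 150.0, 2.0], 0.85)]
top water_mug [([347.0, 295.0, -2.0], 0.98)]
side tray [([553.0, -75.0, 2.0], 0.86)]
side cover_grip [([552.0, -68.0, 104.0], 0.81)]
side blue_tile_mid [([504.0, -2.0, 28.0], 0.41)]
side ochre_tile_mid [([551.0, -2.0, 33.0], 0.59)]
side cream_tile_mid [([599.0, -2.0, 35.0], 0.54)]
side camera_lens [([706.0, 289.0, 194.0], 0.88), ([492.0, 553.0, 189.0], 0.84), ([331.0, 75.0, 192.0], 0.73), ([532.0, 364.0, 238.0], 0.65)]
side glaze_jar [([790.0, 30.0, 2.0], 0.64)]
side glaze_bottle [([774.0, -141.0, -2.0], 0.8)]
side bisque_bowl [([782.0, 148.0, -2.0], 0.66)]
side water_mug [([348.0, 295.0, 4.0], 0.78)]
```

View pics/top0.png

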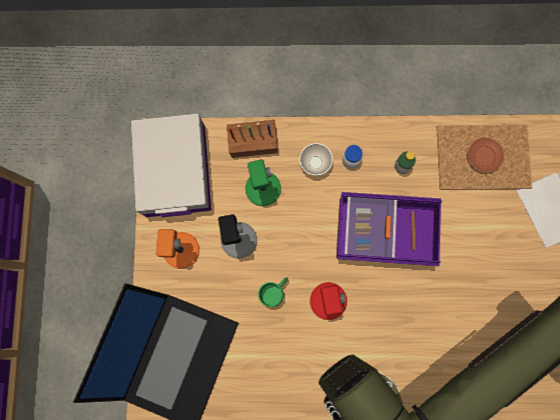

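View pics/side0.png

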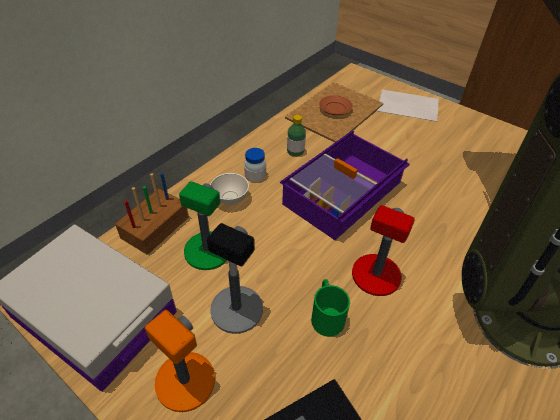

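Both views show tray bays with the tiles to the left (+y), blue nearest the robot. The real (black) camera's head is at top px (230,228) and side px (232,244), about (532,364). Next I'll measure its yaw and the tray's yaw.

```bash
cat > h.py <<'E'
from station import bot
import cv2, numpy as np
def cloud(c,d,cm=None):
    cm=cm or bot.camera_model(c); K=np.array(cm["camera_matrix"]);T=np.array(cm["extrinsics"])
    v,u=np.mgrid[:d.shape[0],:d.shape[1]]
    P=np.stack([(u-K[0,2])/K[0,0]*d,-(v-K[1,2])/K[1,1]*d,-d],-1)
    return P@T[:3,:3].T+T[:3,3]
E
python3 - <<'E'
from h import *
ims=[]
for c in ["top","side"]:
    im,d=bot.get_image(c); W=cloud(c,d)
    near=(np.hypot(W[...,0]-532,W[...,1]-364)<110)&(d>0)
    m=near&(W[...,2]>190)
    p=W[m]; z=np.percentile(p[:,2],[5,50,95]); print(c,m.sum(),z,p.min(0),p.max(0))
    t=W[near&(W[...,2]>np.percentile(p[:,2],90)-6)]
    if c=="top": print("head rect",cv2.minAreaRect(t[:,:2].astype(np.float32)))
    f=W[near&(W[...,2]>9)&(W[...,2]<19)]; print("foot",cv2.minAreaRect(f[:,:2].astype(np.float32)))
    v,u=np.where(m); cu,cv_=int(u.mean()),int(v.mean())
    ims.append(cv2.resize(im[cv_-45:cv_+45,cu-45:cu+45,::-1],(400,400),interpolation=cv2.INTER_CUBIC))
    r=(np.abs(W[...,0]-548)<150)&(np.abs(W[...,1]+75)<220)&(W[...,2]>86)&(W[...,2]<96)&(d>0)
    print("rails",cv2.minAreaRect(W[r][:,:2].astype(np.float32)))
    h=W[(np.abs(W[...,0]-548)<60)&(np.abs(W[...,1]+70)<40)&(W[...,2]>105)&(d>0)]
    print("handle",h.mean(0),cv2.minAreaRect(h[:,:2].astype(np.float32)))
cv2.imwrite("pics/heads.png",np.hstack(ims))
E
```

```text
top 585 [237.40369227 256.80772042 262.4061507 ] [479.98033438 366.96424373 213.47202802] [564.64612194 433.86333667 267.00817378]
head rect ((521.6680908203125, 402.606689453125), (78.13534545898438, 55.92157745361328), 8.482255935668945)
foot ((532.3433227539062, 371.7093811035156), (182.6450653076172, 218.42984008789062), 84.35367584228516)
rails ((545.1795043945312, -74.84652709960938), (312.7767333984375, 209.5587615966797), 85.17808532714844)
handle [547.78945992 -65.0444292  114.34366161] ((548.6663818359375, -65.59123992919922), (14.221701622009277, 66.86382293701172), 85.42511749267578)
side 1400 [226.93526221 257.74684949 260.78049179] [481.87396274 364.02627805 191.28600014] [566.16063819 434.10532958 263.11500872]
foot ((540.7403564453125, 382.12628173828125), (117.88481903076172, 173.3718719482422), 36.815067291259766)
rails ((551.7113647460938, -78.17709350585938), (316.1951599121094, 201.51075744628906), 86.14556884765625)
handle [548.05331975 -65.59722685 113.96020769] ((549.9022216796875, -68.53378295898438), (20.556501388549805, 69.84379577636719), 87.6728286743164)
```

View pics/heads.png

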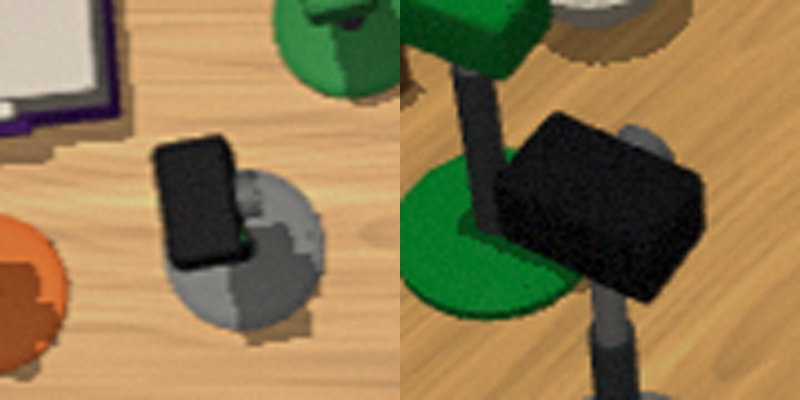

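The black camera's lens (right-hand grey bump in the top view) points to -y, at about 8.5° yaw. The tray's yaw is about -4.6°. I'll open the cover now.

```bash
cat >> h.py <<'E'
YT=np.radians(-4.6); TY=np.array([-np.sin(YT),np.cos(YT),0]); G=np.array([np.pi,0,np.pi+YT])
E
python3 - <<'E'
from h import *
h=np.array([548.5,-66.5,92.])
bot.move_to(h+[0,0,100],G); print(bot.observe()['q'])
bot.move_gripper(60)
print(bot.move_straight(h,contact_N=10,max_speed=120))
bot.move_gripper(0,40); o=bot.observe(); print(o['gripper_width'],o['grip_force'],o['position'],o['contact_force'])
print(bot.move_straight(h-155*TY,contact_N=15,max_speed=80))
o=bot.observe(); print(o['position'],np.dot(o['position']-h,TY),o['contact_force'],o['gripper_width'])
bot.move_gripper(60)
p=np.array(bot.observe()['position'])
bot.move_straight(p+[0,0,120])
bot.move_to([500,-60,330],G)
cm=bot.camera_model("wrist")
im,d=bot.get_image("wrist"); cv2.imwrite("pics/w1.png",im[:,:,::-1]); print(cm["extrinsics"])
for c in ["wrist","top","side"]:
    if c!="wrist": bot.get_image(c)
    for n in ["cover_grip","blue_tile_mid","ochre_tile_mid","cream_tile_mid"]:
        print(c,n,[(np.round(r['point']).tolist(),round(r['score'],2)) for r in bot.pinpoint(c,n)][:4])
np.save("w1.npy",cloud("wrist",d,cm)); print(bot.observe()['t'])
E
```

```text
[ 2.41828434e-01 -8.72656994e-02 -1.11570731e-01  1.26132851e-04
 -1.54640978e+00 -1.89374021e+00]
False
13.092331106791836 40.8789324760437 [548.68725071 -66.60720997  92.59380337] [-0.97053553 -1.4662528   2.02344052]
True
[ 538.8436213 -199.0267742   92.5664184] -132.87432053701156 [-1.42719725  4.28782536  5.34359751] 13.435959509264412
[[ 7.87340681e-02 -9.62738992e-01 -2.58717183e-01  4.34555563e+02]
 [ 9.96895071e-01  7.57554331e-02  2.14786472e-02 -5.50047243e+01]
 [-1.07909894e-03 -2.59604985e-01  9.65714289e-01  4.71260043e+02]
 [ 0.00000000e+00  0.00000000e+00  0.00000000e+00  1.00000000e+00]]
wrist cover_grip [([536.0, -199.0, 102.0], 0.55)]
wrist blue_tile_mid [([502.0, -0.0, 35.0], 0.97)]
wrist ochre_tile_mid [([553.0, 2.0, 36.0], 0.94), ([499.0, 1.0, 34.0], 0.28)]
wrist cream_tile_mid [([600.0, -5.0, 38.0], 0.72)]
top cover_grip [([542.0, -200.0, 103.0], 0.58)]
top blue_tile_mid []
top ochre_tile_mid []
top cream_tile_mid []
side cover_grip [([541.0, -201.0, 104.0], 0.86)]
side blue_tile_mid [([501.0, -0.0, 35.0], 0.5)]
side ochre_tile_mid [([551.0, 2.0, 36.0], 0.64)]
side cream_tile_mid [([599.0, -6.0, 33.0], 0.72)]
9.725
```

View pics/w1.png

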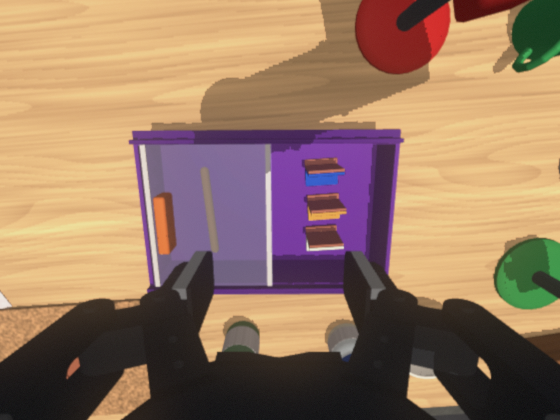

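Cover lies over the left bay (white edges at columns ~148 and ~268). The tiles are at column 323, with blue at row 172. Next I'll check the cover edge and the tile's top edge geometrically.

Run:
```python
from h import *
cm=bot.camera_model("wrist");K=np.array(cm["camera_matrix"]);T=np.array(cm["extrinsics"])
C=np.array([548,-76,0])
for u in (268.5,148):
    r=T[:3,:3]@np.array([(u-K[0,2])/K[0,0],-(210-K[1,2])/K[1,1],-1]); p=T[:3,3]+r*(85-T[2,3])/r[2]; print("edge",p,(p-C)@TY)
W=np.load("w1.npy")
for x,y in [(502,0),(552,2),(600,-5)]:
    t=W[(abs(W[...,0]-x)<20)&(abs(W[...,1]-y)<40)&(W[...,2]>59)&(W[...,2]<75)]
    print(len(t),t.mean(0),cv2.minAreaRect(t[:,:2].astype(np.float32)))
r=W[(np.abs(W[...,0]-548)<150)&(np.abs(W[...,1]+75)<220)&(W[...,2]>87)&(W[...,2]<96)]
print("rails",cv2.minAreaRect(r[:,:2].astype(np.float32)))
```

```text
edge [539.38432663 -75.56539535  85.        ] -0.25776300283388437
edge [ 527.64611711 -223.95890342   85.        ] -149.1146693180545
257 [500.88386716  -0.64347855  64.82739139] ((501.3246765136719, -0.5642433166503906), (45.080078125, 8.222648620605469), 89.26360321044922)
246 [5.52066661e+02 5.09869499e-01 6.46940981e+01] ((552.6638793945312, 0.6489696502685547), (45.61062240600586, 8.734187126159668), 89.77011108398438)
244 [599.90963552  -4.64527974  64.47333322] ((600.7235107421875, -4.560163497924805), (45.388423919677734, 8.566423416137695), 88.50979614257812)
rails ((549.69873046875, -78.51426696777344), (314.1202392578125, 194.66064453125), 85.71973419189453)
```

The cover is fully open (edges match a 150 mm slide). Blue tile: centre (501,-0.6), top at 65, yaw about -0.7°. I'll take one close wrist look at the camera, then pick.

Run:
```python
from h import *
bot.move_to([520,225,400],G)
cm=bot.camera_model("wrist"); im,d=bot.get_image("wrist"); W=cloud("wrist",d,cm); cv2.imwrite("pics/w2.png",im[:,:,::-1])
print([(np.round(r['point']).tolist(),round(r['score'],2)) for r in bot.pinpoint("wrist","camera_lens")])
m=(np.hypot(W[...,0]-525,W[...,1]-385)<80)&(W[...,2]>200)&(d>0); p=W[m]
top=np.percentile(p[:,2],90);t=p[p[:,2]>top-4]; print(top,cv2.minAreaRect(t[:,:2].astype(np.float32)))
np.save("w2.npy",W)
print(bot.observe()['t'])
```

```text
[([704.0, 285.0, 189.0], 0.84), ([529.0, 367.0, 238.0], 0.83), ([333.0, 80.0, 189.0], 0.68)]
258.6506291157564 ((523.40185546875, 402.70013427734375), (78.60337829589844, 48.75382614135742), 10.390018463134766)
10.9583
```

View pics/w2.png

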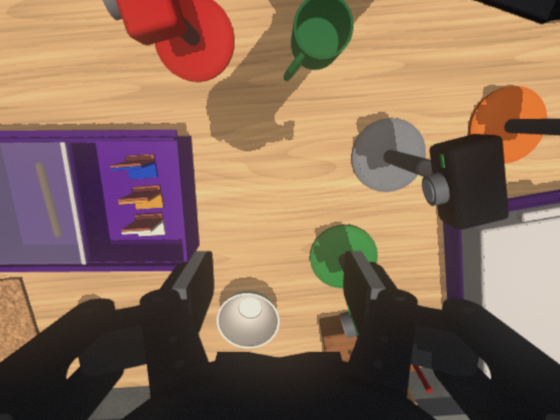

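The wrist view shows the black head at px (470,182), lens at (435,190) facing -y. The estimates agree: lens ≈ (530,365,238.5), yaw 9.5°. Now the pick and lift.

Run:
```python
from h import *
g=np.array([np.pi,0,np.radians(179.3)]); p=np.array([501.5,-0.6,28.])
bot.move_gripper(80)
bot.move_to(p+[0,0,120],g)
hit=bot.move_straight(p,max_speed=100,contact_N=8); o=bot.observe(); print(hit,o['position'],o['contact_force'])
if not hit:
    bot.move_gripper(0,40); o=bot.observe(); print(o['gripper_width'],o['grip_force'],o['position'])
    bot.move_straight(p+[0,0,205],max_speed=80); o=bot.observe(); print(o['gripper_width'],o['grip_force'],o['contact_force'],o['t'])
    for c in ["wrist","side"]:
        im,d=bot.get_image(c); cv2.imwrite(f"pics/l_{c}.png",im[:,:,::-1])
        for n in ["blue_tile_mid","ochre_tile_mid","cream_tile_mid"]:
            print(c,n,[(np.round(r['point']).tolist(),round(r['score'],2)) for r in bot.pinpoint(c,n)][:2])
```

```text
True [500.98037829  -0.9760662   28.360191  ] [-0.79315134  0.38556806  4.32449341]
```

Run:
```python
from h import *
bot.dwell(0.3); o=bot.observe(); print(o['position'],o['contact_force'])
p=np.array(o['position'])
if np.linalg.norm(o['contact_force'])<8:
    bot.move_gripper(0,40); o=bot.observe(); print(o['gripper_width'],o['grip_force'],o['position'],o['contact_force'])
    bot.move_straight(p+[0,0,205],max_speed=80); o=bot.observe(); print(o['gripper_width'],o['grip_force'],o['contact_force'],o['t'])
    for c in ["wrist","side"]:
        im,d=bot.get_image(c); cv2.imwrite(f"pics/l_{c}.png",im[:,:,::-1])
        for n in ["blue_tile_mid","ochre_tile_mid","cream_tile_mid"]:
            print(c,n,[(np.round(r['point']).tolist(),round(r['score'],2)) for r in bot.pinpoint(c,n)][:2])
```

```text
[500.97457018  -0.98036384  28.31814752] [-2.18921685  2.68263072  5.08307549]
45.66502444302719 41.196989715099335 [500.04413092  -1.11044907  26.82774187] [-0.05572184  0.40106489  1.52773589]
45.29337238305951 40.948323011398315 [ 0.19222737 -0.19820256 -0.09711435] 17.1833
wrist blue_tile_mid [([502.0, -0.0, 240.0], 0.68)]
wrist ochre_tile_mid [([552.0, 2.0, 31.0], 0.94)]
wrist cream_tile_mid []
side blue_tile_mid [([502.0, -1.0, 238.0], 0.78)]
side ochre_tile_mid [([552.0, 0.0, 34.0], 0.62)]
side cream_tile_mid [([601.0, -4.0, 33.0], 0.54)]
```

Run:
```python
from h import *
f=np.array([np.pi,0,np.radians(-80.5)]); t=np.array([550.3,243.2,232.])
F=np.array([.165,-.986,0])
bot.move_to(t+70*F+[0,0,20],f)
bot.move_straight(t,max_speed=60); bot.dwell(0.5)
o=bot.observe(); print(o['position'],o['tcp_rot'],o['gripper_width'],o['grip_force'],o['t'])
ims=[]
for c in ["top","side","wrist"]:
    im,d=bot.get_image(c); ims.append(im[:,:,::-1])
    for n in ["blue_tile_mid","camera_lens","ochre_tile_mid","cream_tile_mid","cover_grip"]:
        print(c,n,[(np.round(r['point']).tolist(),round(r['score'],2)) for r in bot.pinpoint(c,n)][:4])
    if c=="side":
        cv2.imwrite("pics/f_side.png",cv2.resize(im[130:370,120:440,::-1],(800,600)))
```

```text
[550.29181095 243.19361035 231.96101789] [ 3.14153424e+00  2.79454110e-06 -1.40497744e+00] 45.19264984398795 40.8931490778923 20.8
top blue_tile_mid [([554.0, 244.0, 244.0], 0.38)]
top camera_lens [([492.0, 559.0, 188.0], 0.87), ([705.0, 290.0, 188.0], 0.82), ([329.0, 75.0, 188.0], 0.7)]
top ochre_tile_mid [([550.0, -2.0, 30.0], 0.5)]
top cream_tile_mid [([598.0, -6.0, 36.0], 0.75)]
top cover_grip [([540.0, -199.0, 103.0], 0.7)]
side blue_tile_mid [([548.0, 242.0, 238.0], 0.75)]
side camera_lens [([329.0, 80.0, 190.0], 0.93), ([703.0, 288.0, 193.0], 0.62), ([531.0, 365.0, 236.0], 0.61)]
side ochre_tile_mid [([552.0, 2.0, 36.0], 0.63)]
side cream_tile_mid [([599.0, -6.0, 34.0], 0.75)]
side cover_grip [([539.0, -201.0, 104.0], 0.56)]
wrist blue_tile_mid [([550.0, 245.0, 237.0], 0.57)]
wrist camera_lens [([704.0, 288.0, 191.0], 0.98)]
wrist ochre_tile_mid []
wrist cream_tile_mid [([548.0, 247.0, 239.0], 0.57)]
wrist cover_grip []
```

View pics/f_side.png

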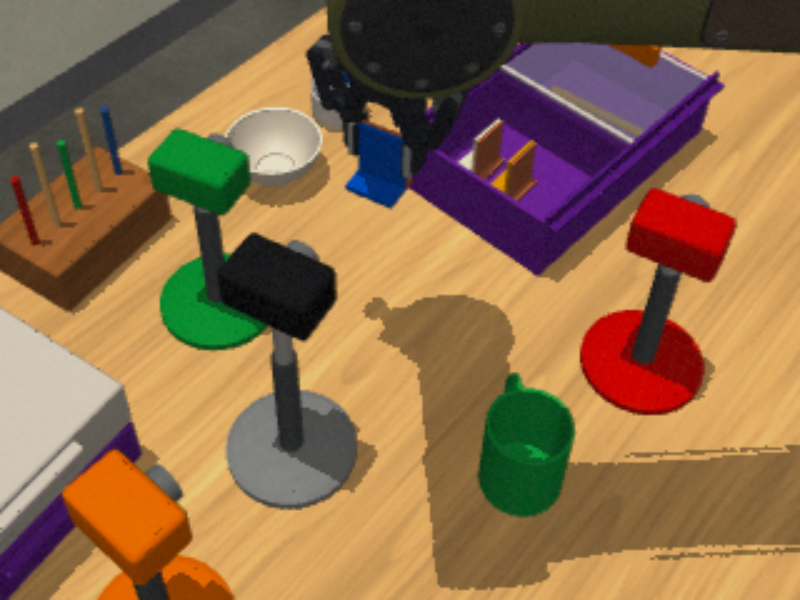

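The picture shows the blue face at px (382,155), upright and turned to the black camera at (280,285). The other tiles are standing, the cover is open, and all numbers agree.

```bash
python3 -c "
from station import bot
print(bot.sign_off())"
```

```text
the job is handed in; nothing more can be done
None
```

I slid the cover fully open and handed in with the blue tile held still and upright, its blue glaze facing the black camera's lens about 12 cm away. By the last camera measurements it was at lens height and centred, the other two tiles were standing where they were, and the hand-in call returned no verdict.

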